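# Change over the hold-downs on a carving board

## Task

A limewood panel lies on the carving board, held by only one of the two cam-lever hold-downs. Change the hold over to the other one: push the raised lever down until its rubber pad nips the panel firmly, by feel and not so hard that it bruises the soft wood (a lever pushed to the end of its travel always bruises), then flick the other lever right up so that its pad is clear. Do not let the panel come loose or shift, leave the other things alone, and finish with both levers let go.

Things in the scene. Friction and masses are not known exactly. Their poses are not given: they have to be found in the camera images.
- board: Plywood carving board bolted to the bench, 340 (x) x 460 (y) x 24 mm, origin at the centre of its underside, +x away from the robot. An aluminium T-track runs along y at x = -105; an oak fence (20 mm high) along its far side and a stop on its left side. The board, with all on it, differs in place and yaw.
- panel: Pale limewood panel 190 (x) x 320 (y) x 34 mm with a fish half carved in low relief, loose, about 1.1 kg, lying on the board; origin at the centre of its underside. It may not shift.
- clamp_a: One of two alike hold-downs in the board's T-track, about 210 mm apart. Origin: foot of its stud on the board's upper face (24 mm above the bench); +x along its strap to the panel. Heel bracket at x = -55 (52 high, 36 wide); aluminium strap 137 x 28 x 10 mm at height 55 to 65; at x = +60 a screw foot with a 22 mm rubber pad, over the panel. a is the one to lock, lever raised; left or right.
- clamp_b: One of two alike hold-downs in the board's T-track, about 210 mm apart. Origin: foot of its stud on the board's upper face (24 mm above the bench); +x along its strap to the panel. Heel bracket at x = -55 (52 high, 36 wide); aluminium strap 137 x 28 x 10 mm at height 55 to 65; at x = +60 a screw foot with a 22 mm rubber pad, over the panel. b starts locked, to release.
- clamp_a_hinge (a point): Centre of the lever pin of hold-down a, 86 mm above the clamp's origin; pin axis = the clamp's y. How high screw foot a is set is not known: its pad hangs 3 to 10 mm clear of the panel with the lever up. The cam lowers the pad 12.5 mm per rad; once it touches, the rubber yields about 20 N per mm, so pad force grows about 250 N per rad of lever.
- clamp_b_hinge (a point): Centre of the lever pin of hold-down b, 86 mm above the clamp's origin; pin axis = the clamp's y. Same cam and rubber as hold-down a.
- lever_a (a joint): Cam lever a (rad): 0 = fully up (1.30 above level, leaning from the panel), grows as it is pushed down and away from the panel, 1.30 = level, its end. Stays where left: friction 0.85 N m, about 9 N square to it at the grip point. Starts at 0 to 0.15. Well nipped at 35 to 75 N pad force, which may fall anywhere from 0.35 to 1.1 rad; above 85 N it bruises.
- lever_b (a joint): Cam lever b (rad): 0 = fully up (1.30 above level, leaning from the panel), grows as it is pushed down and away from the panel, 1.30 = level, its end. Stays where left: friction 0.85 N m, about 9 N square to it at the grip point. Starts locked at about 0.68, pad force 25 to 65 N; is to end within 0.2 rad of 0.
- lever_a_grip (a point): Point on the centre line of lever a, 90 mm from the pin. The lever is 112 mm from pin to end: aluminium arm 18 mm wide and 11 thick, then from 60 mm on a black grip 21 mm wide and 14 thick. Push here, square to the lever, is about 9 N with the pad clear, then 9 N + 0.14 x pad force: 16 N at 50 N (14 at 35, 19.5 at 75); 21 N bruises.
- lever_b_grip (a point): Point on the centre line of lever b, 90 mm from the pin. The lever is 112 mm from pin to end: aluminium arm 18 mm wide and 11 thick, then from 60 mm on a black grip 21 mm wide and 14 thick. It can be pinched across its sides from above.
- palm_gouge: Bystander: short palm gouge, 125 mm, 24 mm thick, lying on the panel's flat near border between the two pads; origin under its middle, handle to its -x.
- long_gouge: Bystander: carving gouge, 250 mm, 24 mm thick, lying on the bench to the right.
- pencil: Bystander: flat carpenter's pencil, 140 x 14 x 7 mm, on the board between the two hold-downs.
- spanner: Bystander: steel spanner, 170 mm, on the bench just right of the board.
- mallet: Bystander: round carver's mallet, 92 mm across, 245 mm high, standing on its head on the bench to the left.
- water_bottle: Bystander: water bottle, 64 mm across, 210 mm high, on the bench far left.
- oilstone: Bystander: oilstone in an oak holder, 160 x 64 x 36 mm, on the bench to the right.
- offcut: Bystander: limewood offcut, 160 x 45 x 30 mm, on the bench to the left.

How it is judged:
By the outcome, as a careful person would: the job done as asked, in the order asked, and still so for the second after the job is handed in, with the robot touching nothing.
It also fails if it takes over 64 s, if anything falls off the work surface, if the arm or the gripper's body presses on something with over 40 N, if the wrist force passes 120 N, or if a joint passes its speed limit or range.

## Robot

A 6-joint arm with a two-finger parallel gripper is mounted at the origin on the work surface. World frame = base frame: x ahead of the robot, y to its left, z up, the work surface at z = 0. Lengths are in m, angles in rad, forces in N, time in s.
With the tool pointing down it reaches from about 0.25 to 0.725 m from the base axis. Payload 4 kg.
Tool frame: the origin (TCP) lies midway between the tips of the shut fingers; the grasp point (between the pads) lies 19 mm behind it; z points along the fingers, y is the line along which they close (so a half turn about z gives the same grasp; the last joint's range is limited). The gripper opens to 85 mm and grips with 20 to 120 N. Pads are 22 mm wide; open, the fingers measure 114 mm over their backs; the gripper's body (76 mm by 85 mm) begins 54 mm behind the grasp point. The pads swing forward as they close: fully open they stand 13 mm farther back than shut.
Start: joints at [-1.194, 0.241, 0.005, 1.335, 0, 1.571], TCP at [0.184, -0.465, 0.231] pointing down, gripper open.
Joint ranges: [-2.72, 2.72], [-1.05, 1.87], [-1.09, 1.28], [-1.99, 2.15], [-1.42, 1.44], [-3.14, 3.14]. Speed limits (rad/s): [2.79, 2.79, 3.14, 3.14, 3.14, 3.14].

## Interface

Orientations are given as a unit quaternion [x, y, z, w].
In Python, from workcell import get_obs, camera, job_done, silhouettes gives the robot as it stands. The module is installed in compiled form; this text tells all that it offers.
- The arm moves only by the tool drive_tool, never from a script. Its argument "increments" is a list of rows, each a list of 3 entries, a list of its own where there are three numbers: the shift along the world's x, y, z in mm, then the turn, a rotation vector about the world's x, y, z in degrees, then the opening, from 0 (shut) to 1 (fully open). A call has 1 to 8 rows; each row shifts and turns the commanded pose from where the row before left it; what a row does not reach is not made up. A row lasts 1/12 s, in which the tool goes at most 41.7 mm and 7.16 degrees, less where a joint would pass 70% of its speed; a pose out of reach is approached as far as the arm can. A call is refused whole if a number of a shift passes 41.7 or a number of a turn 7.16, either way. A call with a gripper value outside its range is refused whole. The fingers move at their own pace and stop on an object; the grip force is fixed at half the most. Time passes only in rows, so rows that do not move let the fingers close. It gives the time, the measured TCP pose, the force, the opening and the grip force at its end, in the units of the state.
- get_obs(): the state, without advancing time (a new reading comes with each control period).
- camera(name): name is "scene" or "top"; returns a dict with "image" (480x640x3 uint8, red, green, blue), "K" (3x3 intrinsics, pixels), "view" (4x4, takes a point from world to camera coordinates). Camera axes: x right, y down, z forward; pixel columns grow to the right and rows downward; lengths in m; the calibration is good to about 2 mm. A picture is of the moment at which its call begins. There is no depth.
- job_done(): hands the job in; it is judged then, once.
Trained networks look in a picture, given as the dict that the camera call returned (one of the last four; its "shot" number tells which), for a name from the list of things; names that differ only in an ending like _2 or _b are one class to them, and where a whole thing is asked for, a point or a joint stands for the part that bears it (a point fixed in the world has none). Each returns a list of dicts, best first, with "conf" (0 to 1); they miss things now and then, are a little off and sometimes report something else, mostly with a low value. They report only what shows in the picture. A call takes as long as a camera call.
- silhouettes(query, picture): "region" (480x640 bool, what is visible of it) and "bbox" ([left, top, right, bottom] in pixels, round what is visible of it).
The state is a dict: "clock": time; "joint_pos": joint angles; "joint_vel": joint speeds; "tau": joint torques, N m; "eef_pos": TCP position; "tool_rot": TCP orientation; "ft_force": force on the tool from outside, world axes, zero at the start; "ft_torque": the same for the moment, N m; "grip_width": finger opening in m; "grasp_force": force on a finger pad.
Only numpy, scipy, OpenCV 4.12 (cv2) and the standard library are available. Lean on these libraries where they do the work, as an engineer would, in place of code of your own. Each camera call takes 0.05 s, during which the arm holds its last target. There are 200 camera calls.

## Working session

There is one attempt and no reset: what is moved stays moved. The work goes in short steps, Python scripts to look and compute and a tool call to move; the robot and the scene stay as the last step left them, time stands still between calls to the robot, and variables do not carry over. Pictures are saved under pics/ and viewed, at most 10 in all, crops included, and the job is handed in when it is done.

Besides the shell and the picture viewer there is one more tool, called after "Request:" in YAML: its name, and indented under it one key for each argument. drive_tool: Moves the arm, as the interface text tells. Its arguments: {"type":"object","properties":{"increments":{"type":"array"}},"required":["increments"]}

```bash
mkdir -p pics; python3 - <<'E'
from workcell import *
import cv2,numpy as np,pickle
o=get_obs();print(o)
for n in("scene","top"):
    c=camera(n);cv2.imwrite(f"pics/{n}0.png",c["image"][:,:,::-1]);print(n,c["K"],c["view"])
    for q in("board","panel","clamp_a","lever_a","lever_a_grip","palm_gouge"):
        for s in silhouettes(q,c)[:4]:
            m=np.argwhere(s["region"]);print(n,q,round(s["conf"],2),s["bbox"],m.mean(0)[::-1].round(1),len(m))
    pickle.dump(c,open(f"pics/{n}0.pkl","wb"))
E
```

```text
{'clock': 0.0, 'joint_pos': array([-1.19400491e+00,  2.41384889e-01,  3.73751479e-03,  1.33521262e+00,
       -1.46560467e-05,  1.57081245e+00]), 'joint_vel': array([-0.00037522,  0.00169987, -0.00134665,  0.00020418, -0.00152725,
       -0.00095419]), 'tau': array([-1.08749398e-03, -3.72313714e+01,  2.52410084e+01,  1.68210582e-02,
       -5.88460080e-05, -3.56436225e-06]), 'eef_pos': array([ 0.18373321, -0.46434012,  0.23043207]), 'tool_rot': array([ 9.82306942e-01,  1.87275218e-01, -2.00451714e-04, -1.01220261e-03]), 'ft_force': array([ 0.44045125, -0.4683386 ,  0.67347406]), 'ft_torque': array([0.00974047, 0.01028429, 0.00534223]), 'grasp_force': 0.0, 'grip_width': 0.08496753292435236}
scene [[449.57314267   0.         315.67042164]
 [  0.         449.57314267 235.87683581]
 [  0.           0.           1.        ]] [[-0.74350874  0.66871983  0.00292321  0.42194372]
 [ 0.42624318  0.47727296 -0.76845772 -0.12611321]
 [-0.51527809 -0.57010903 -0.63989388  1.45215739]
 [ 0.          0.          0.          1.        ]]
scene board 0.61 [168.6, 215.3, 396.2, 385.9] [285.7 308.1] 101
[... 695 characters left out ...]
56330223]
 [ 0.06459836 -0.00829558 -0.99787686  1.09765989]
 [ 0.          0.          0.          1.        ]]
top board 0.79 [227.2, 123.3, 424.6, 281.0] [324.6 205.4] 12136
top panel 0.59 [253.5, 139.6, 392.7, 238.2] [323.6 187.3] 9277
top clamp_a 0.9 [362.5, 199.1, 392.9, 262.6] [377.2 233.9] 848
top clamp_a 0.79 [278.5, 214.7, 298.2, 294.0] [287.8 253.4] 1005
top clamp_a 0.43 [227.5, 120.7, 424.1, 281.5] [324.5 205.5] 12693
top lever_a 0.73 [280.6, 244.7, 296.6, 291.4] [288.8 267.2] 540
top lever_a 0.69 [374.6, 228.0, 393.0, 252.9] [382.5 239.8] 304
top lever_a_grip 0.84 [372.8, 229.8, 393.7, 250.1] [382.3 239.8] 312
top lever_a_grip 0.35 [485.5, 169.3, 524.8, 235.7] [502.8 202.3] 1692
```

```bash
cd pics; python3 - <<'E'
import cv2
a=cv2.imread("top0.png")[100:320,200:460];cv2.imwrite("t_c.png",cv2.resize(a,None,fx=2.7,fy=2.7,interpolation=cv2.INTER_CUBIC))
a=cv2.imread("scene0.png")[150:400,150:420];cv2.imwrite("s_c.png",cv2.resize(a,None,fx=2.4,fy=2.4,interpolation=cv2.INTER_CUBIC))
E
```

```text
(no output)
```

View pics/t_c.png

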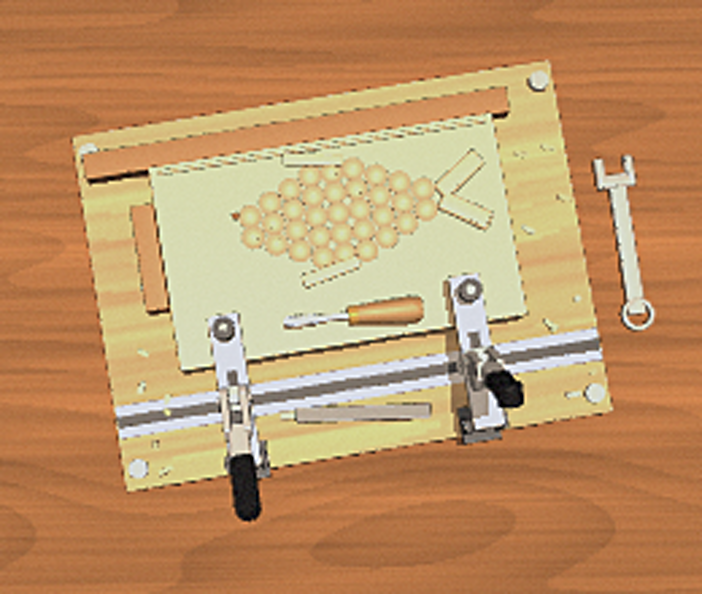

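View pics/scene0.png

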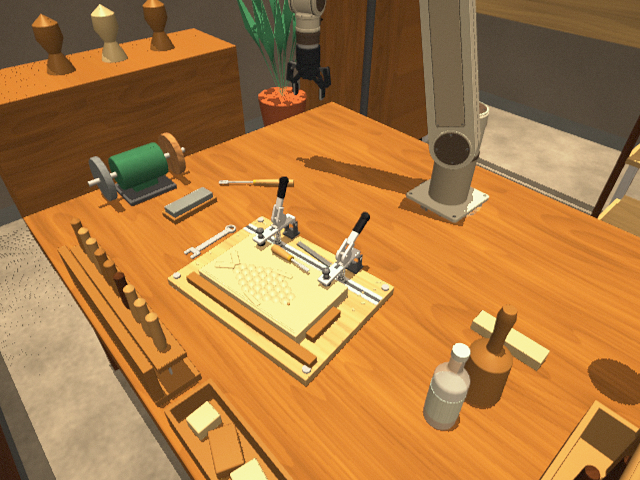

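The top crop shows the right clamp with its lever raised (a, grip near crop 505,388) and the left clamp locked (b, grip near 246,490). I'll use the scene crop to triangulate.

```bash
cd pics; python3 - <<'E'
import cv2
a=cv2.imread("scene0.png")[165:305,240:400];cv2.imwrite("s_c2.png",cv2.resize(a,None,fx=4,fy=4,interpolation=cv2.INTER_CUBIC))
E
```

```text
(no output)
```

View pics/s_c2.png

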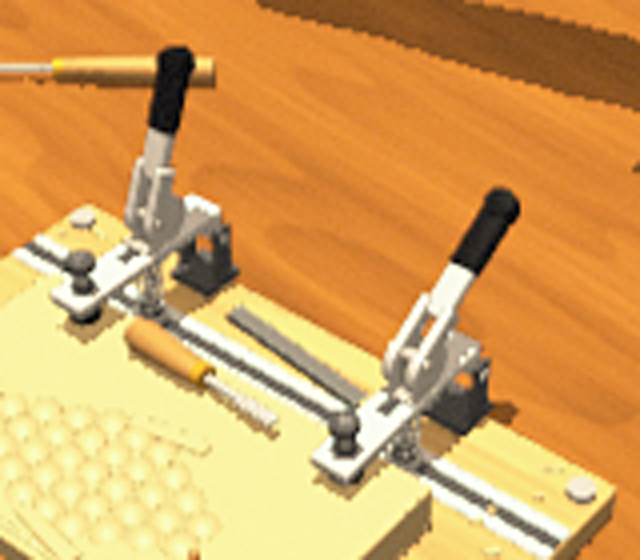

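```bash
cat > h.py <<'E'
import numpy as np,pickle
from scipy.optimize import least_squares
C={n:pickle.load(open(f"pics/{n}0.pkl","rb")) for n in("scene","top")}
def proj(c,p):
    p=c["view"]@np.append(p,1);u=c["K"]@p[:3];return u[:2]/u[2]
T=lambda x,y:np.array([200+x/2.7,100+y/2.7]); S=lambda x,y:np.array([240+x/4,165+y/4])
def Rz(a):return np.array([[np.cos(a),-np.sin(a),0],[np.sin(a),np.cos(a),0],[0,0,1]])
def pts(v):
    x,y,w,ya,yb,wa,wb,qa,qb,hz,ca,cb=v;R=Rz(w);o=np.array([x,y,0]);P={}
    for i,(a,b) in enumerate([(170,230),(170,-230),(-170,-230),(-170,230)]):P[f"c{i}"]=o+R@[a/1e3,b/1e3,.024]
    for k,yy,ww,q,cc in(("a",ya,wa,qa,ca),("b",yb,wb,qb,cb)):
        O=o+R@[-.105,yy,.024];RR=Rz(w+ww);P["O"+k]=O;P["h"+k]=O+RR@[0,0,.086]
        d=RR@[-np.cos(1.3-q),0,np.sin(1.3-q)];P["d"+k]=d
        for r in(60,90,106):P[f"g{r}{k}"]=P["h"+k]+d*r/1e3
        P["s"+k]=O+RR@[.06,0,hz]
    return P
F=[("top","c0",T(73,138)),("top","c1",T(549,62)),("top","c2",T(611,408)),("top","c3",T(128,490)),
("scene","c3",S(614,492)),
("top","g60a",T(488,372)),("top","g106a",T(510,390)),("scene","g60a",S(162,130)),("scene","g106a",S(176,60)),
("top","g60b",T(240,458)),("top","g106b",T(248,508)),("scene","g60b",S(466,264)),("scene","g106b",S(502,205)),
("top","sa",T(469,289)),("top","sb",T(223,327)),("scene","sa",S(80,263)),("scene","sb",S(345,415))]
if __name__=="__main__":
    def f(v):
        P=pts(v);return np.concatenate([np.concatenate([proj(C[n],P[k])-m for n,k,m in F]),[v[5]*20,v[6]*20]])
    r=least_squares(f,[.5,0,.1,-.1,.1,0,0,.05,.68,.08,0,0],loss="soft_l1")
    print(r.x.round(3));pickle.dump(r.x,open("fit.pkl","wb"))
    for (n,k,m),e in zip(F,r.fun[:-2].reshape(-1,2)):print(n,k,e.round(1))
    P=pts(r.x)
    for k in P:print(k,P[k].round(4))
E
python3 h.py
```

```text
[ 0.653 -0.044  0.152 -0.101  0.114 -0.023 -0.001  0.043  0.749  0.08
  0.     0.   ]
top c0 [-1.1 -1. ]
top c1 [ 0.2 -1.4]
top c2 [1.  1.2]
top c3 [-0.9  0.9]
scene c3 [-0.  -2.7]
top g60a [1.8 1.4]
top g106a [-2.   0.2]
scene g60a [-0.5 -0.1]
scene g106a [-0.9  0.7]
top g60b [0.1 0.2]
top g106b [-0.6 -0.4]
scene g60b [-1.6  1.6]
scene g106b [-0.7  0.8]
top sa [-0.4  0.7]
top sb [-0.3  1.5]
scene sa [-0.2  0.2]
scene sb [-0.2 -0.4]
c0 [0.7861 0.2092 0.024 ]
c1 [ 0.8557 -0.2455  0.024 ]
c2 [ 0.5196 -0.2969  0.024 ]
c3 [0.45   0.1578 0.024 ]
Oa [ 0.5643 -0.1595  0.024 ]
ha [ 0.5643 -0.1595  0.11  ]
da [-0.3059 -0.0396  0.9513]
g60a [ 0.5459 -0.1619  0.1671]
g90a [ 0.5368 -0.1631  0.1956]
g106a [ 0.5319 -0.1637  0.2108]
sa [ 0.6238 -0.1518  0.1041]
Ob [0.5318 0.053  0.024 ]
hb [0.5318 0.053  0.11  ]
db [-0.8424 -0.1276  0.5234]
g60b [0.4812 0.0453 0.1414]
g90b [0.456  0.0415 0.1571]
g106b [0.4425 0.0395 0.1655]
sb [0.5911 0.062  0.1041]
```

Request:
drive_tool:
  increments:
    - [[0,0,35],[0,0,-7],0]
    - [[24,19,35],[0,0,-7],0]
    - [[30,24,0],[0,0,0],0]
    - [[30,24,0],[0,0,0],0]
    - [[30,24,0],[0,0,0],0]
    - [[30,24,0],[0,0,0],0]
    - [[30,24,0],[0,0,0],0]
    - [[30,24,0],[0,0,0],0]

```text
clock: 1.37
eef_pos: [0.3867, -0.3026, 0.2979]
tool_rot: [0.998, 0.066, 0.0, 0.0]
ft_force: [0.4, -0.8, -0.3]
grip_width: 0.0002
grasp_force: 0.0
```

Request:
drive_tool:
  increments:
    - [[30,24,0],[0,0,0],0]
    - [[30,24,0],[0,0,0],0]
    - [[30,24,0],[0,0,0],0]
    - [[30,24,0],[0,0,0],0]
    - [[30,24,0],[0,0,0],0]
    - [[30,22,0],[0,0,0],0]
    - [[8,2,0],[0,0,0],0]
    - [[0,0,0],[0,0,0],0]

```text
clock: 2.03
eef_pos: [0.5754, -0.1581, 0.2964]
tool_rot: [0.998, 0.068, -0.0, -0.0]
ft_force: [1.0, 0.8, -0.7]
grip_width: 0.0001
grasp_force: 0.0
```

Request:
drive_tool:
  increments:
    - [[0,0,-30],[0,0,0],0]
    - [[0,0,-30],[0,0,0],0]
    - [[0,0,-25],[0,0,0],0]
    - [[0,0,-13],[0,0,0],0]
    - [[0,0,0],[0,0,0],0]
    - [[0,0,0],[0,0,0],0]

```text
clock: 2.53
eef_pos: [0.5721, -0.1608, 0.1995]
tool_rot: [0.998, 0.065, -0.001, -0.0]
ft_force: [0.3, -0.2, 0.2]
grip_width: 0.0001
grasp_force: 0.0
```

```bash
python3 - <<'E'
from workcell import *
import cv2,numpy as np
im=[]
for n,(r,c) in(("scene",(150,230)),("top",(150,290))):
    k=camera(n);im.append(cv2.resize(k["image"][r:r+140,c:c+130,::-1],None,fx=3,fy=3,interpolation=cv2.INTER_CUBIC))
cv2.imwrite("pics/a1.png",np.hstack(im))
o=get_obs();print(o["eef_pos"],o["ft_force"],o["ft_torque"])
E
```

```text
[ 0.57386173 -0.16085564  0.20151244] [0.5109499  0.53112662 0.47657782] [-0.01805917 -0.04307415 -0.02487688]
```

View pics/a1.png

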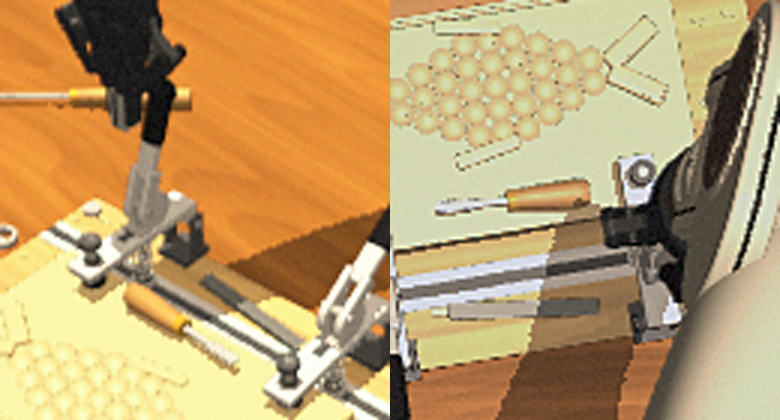

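The tool stands on the panel side of lever a, with the fingertips at crop (125,125) and the grip at (158,100), and nothing is touching. Now I'll close in until contact.

Request:
drive_tool:
  increments:
    - [[-4,-0.5,0],[0,0,0],0]
    - [[-4,-0.5,0],[0,0,0],0]
    - [[-3,-0.5,0],[0,0,0],0]
    - [[0,0,0],[0,0,0],0]

```text
clock: 2.97
eef_pos: [0.5619, -0.1616, 0.2005]
tool_rot: [0.998, 0.066, 0.0, 0.0]
ft_force: [-0.0, 0.3, -0.6]
grip_width: -0.0
grasp_force: 0.0
```

Request:
drive_tool:
  increments:
    - [[-2,-0.2,0],[0,0,0],0]
    - [[-2,-0.3,0],[0,0,0],0]
    - [[0,0,0],[0,0,0],0]

```text
clock: 3.22
eef_pos: [0.5581, -0.1619, 0.1997]
tool_rot: [0.998, 0.066, -0.0, -0.0]
ft_force: [-0.3, -0.4, -0.4]
grip_width: -0.0001
grasp_force: 0.0
```

Request:
drive_tool:
  increments:
    - [[-2,-0.2,0],[0,0,0],0]
    - [[-2,-0.3,0],[0,0,0],0]
    - [[0,0,0],[0,0,0],0]

```text
clock: 3.47
eef_pos: [0.5541, -0.1624, 0.1996]
tool_rot: [0.998, 0.066, -0.0, -0.0]
ft_force: [-0.2, -0.4, 0.3]
grip_width: 0.0003
grasp_force: 0.0
```

Request:
drive_tool:
  increments:
    - [[-2,-0.2,0],[0,0,0],0]
    - [[-2,-0.3,0],[0,0,0],0]
    - [[0,0,0],[0,0,0],0]

```text
clock: 3.72
eef_pos: [0.5509, -0.1628, 0.1998]
tool_rot: [0.998, 0.066, 0.001, -0.0]
ft_force: [1.0, 1.2, -1.0]
grip_width: -0.0001
grasp_force: 0.7
```

Request:
drive_tool:
  increments:
    - [[-2,-0.2,0],[0,0,0],0]
    - [[-1,-0.3,0],[0,0,0],0]
    - [[0,0,0],[0,0,0],0]

```text
clock: 3.97
eef_pos: [0.5504, -0.1629, 0.2004]
tool_rot: [0.998, 0.067, 0.003, -0.0]
ft_force: [8.7, 2.0, -2.1]
grip_width: -0.0001
grasp_force: 3.3
```

Request:
drive_tool:
  increments:
    - [[-2,-0.2,0],[0,0,0],0]
    - [[-1,-0.3,0],[0,0,0],0]
    - [[0,0,0],[0,0,0],0]

```text
clock: 4.22
eef_pos: [0.5479, -0.1633, 0.2005]
tool_rot: [0.998, 0.067, 0.004, -0.0]
ft_force: [8.3, 1.1, -2.8]
grip_width: 0.0001
grasp_force: 3.7
```

Request:
drive_tool:
  increments:
    - [[-2.3,-0.3,-0.8],[0,0,0],0]
    - [[-2.3,-0.3,-0.8],[0,0,0],0]
    - [[-2.2,-0.3,-0.9],[0,0,0],0]
    - [[-2.2,-0.3,-0.9],[0,0,0],0]
    - [[0,0,0],[0,0,0],0]

```text
clock: 4.63
eef_pos: [0.5389, -0.1647, 0.1973]
tool_rot: [0.998, 0.067, 0.004, -0.0]
ft_force: [8.1, 1.4, -1.5]
grip_width: -0.0001
grasp_force: 3.4
```

Request:
drive_tool:
  increments:
    - [[-2.1,-0.3,-1],[0,0,0],0]
    - [[-2.1,-0.3,-1],[0,0,0],0]
    - [[0,0,0],[0,0,0],0]

```text
clock: 4.88
eef_pos: [0.5349, -0.1653, 0.1956]
tool_rot: [0.998, 0.067, 0.004, 0.0]
ft_force: [8.4, 1.6, -1.2]
grip_width: -0.0
grasp_force: 3.5
```

Request:
drive_tool:
  increments:
    - [[-2.1,-0.3,-1],[0,0,0],0]
    - [[-2.1,-0.3,-1],[0,0,0],0]
    - [[0,0,0],[0,0,0],0]

```text
clock: 5.13
eef_pos: [0.5308, -0.1659, 0.1936]
tool_rot: [0.998, 0.067, 0.004, 0.0]
ft_force: [8.7, 1.7, -0.9]
grip_width: 0.0001
grasp_force: 3.4
```

Request:
drive_tool:
  increments:
    - [[-2,-0.3,-1.2],[0,0,0],0]
    - [[-2,-0.3,-1.2],[0,0,0],0]
    - [[0,0,0],[0,0,0],0]

```text
clock: 5.38
eef_pos: [0.5269, -0.1665, 0.1914]
tool_rot: [0.998, 0.067, 0.004, 0.0]
ft_force: [7.8, 2.7, -0.8]
grip_width: 0.0001
grasp_force: 3.4
```

Request:
drive_tool:
  increments:
    - [[-2,-0.3,-1.3],[0,0,0],0]
    - [[-2,-0.3,-1.3],[0,0,0],0]
    - [[0,0,0],[0,0,0],0]

```text
clock: 5.63
eef_pos: [0.5229, -0.1671, 0.1889]
tool_rot: [0.998, 0.067, 0.005, 0.0]
ft_force: [8.0, 1.9, 0.2]
grip_width: 0.0001
grasp_force: 3.4
```

Request:
drive_tool:
  increments:
    - [[-1.9,-0.2,-1.4],[0,0,0],0]
    - [[-1.9,-0.2,-1.4],[0,0,0],0]
    - [[0,0,0],[0,0,0],0]

```text
clock: 5.88
eef_pos: [0.5192, -0.1677, 0.1863]
tool_rot: [0.998, 0.067, 0.005, 0.0]
ft_force: [7.7, 1.1, 1.9]
grip_width: 0.0003
grasp_force: 3.4
```

Request:
drive_tool:
  increments:
    - [[-1.8,-0.2,-1.5],[0,0,0],0]
    - [[-1.8,-0.2,-1.5],[0,0,0],0]
    - [[0,0,0],[0,0,0],0]

```text
clock: 6.13
eef_pos: [0.5156, -0.1682, 0.1835]
tool_rot: [0.998, 0.067, 0.005, 0.0]
ft_force: [6.9, 1.5, 1.8]
grip_width: 0.0001
grasp_force: 3.4
```

Request:
drive_tool:
  increments:
    - [[-1.7,-0.2,-1.6],[0,0,0],0]
    - [[-1.7,-0.2,-1.6],[0,0,0],0]
    - [[0,0,0],[0,0,0],0]

```text
clock: 6.38
eef_pos: [0.5121, -0.1688, 0.1805]
tool_rot: [0.998, 0.067, 0.005, 0.001]
ft_force: [6.6, 1.7, 3.2]
grip_width: -0.0
grasp_force: 3.5
```

Request:
drive_tool:
  increments:
    - [[-1.7,-0.2,-1.7],[0,0,0],0]
    - [[-1.7,-0.2,-1.7],[0,0,0],0]
    - [[0,0,0],[0,0,0],0]

```text
clock: 6.63
eef_pos: [0.5089, -0.1692, 0.1775]
tool_rot: [0.998, 0.067, 0.005, 0.001]
ft_force: [7.4, 1.6, 4.2]
grip_width: 0.0
grasp_force: 3.9
```

Request:
drive_tool:
  increments:
    - [[-1.6,-0.2,-1.7],[0,0,0],0]
    - [[-1.6,-0.2,-1.7],[0,0,0],0]
    - [[0,0,0],[0,0,0],0]

```text
clock: 6.88
eef_pos: [0.506, -0.1697, 0.1746]
tool_rot: [0.998, 0.067, 0.005, 0.001]
ft_force: [6.9, 2.1, 5.3]
grip_width: 0.0004
grasp_force: 4.4
```

Request:
drive_tool:
  increments:
    - [[-1.6,-0.2,-1.8],[0,0,0],0]
    - [[-1.6,-0.2,-1.8],[0,0,0],0]
    - [[0,0,0],[0,0,0],0]

```text
clock: 7.13
eef_pos: [0.5031, -0.1702, 0.1713]
tool_rot: [0.998, 0.067, 0.006, 0.001]
ft_force: [6.4, 2.7, 6.9]
grip_width: -0.0001
grasp_force: 5.0
```

Request:
drive_tool:
  increments:
    - [[-1.5,-0.2,-1.9],[0,0,0],0]
    - [[-1.5,-0.2,-1.9],[0,0,0],0]
    - [[0,0,0],[0,0,0],0]

```text
clock: 7.38
eef_pos: [0.5003, -0.1706, 0.1679]
tool_rot: [0.998, 0.067, 0.006, 0.001]
ft_force: [5.6, 1.6, 9.6]
grip_width: -0.0003
grasp_force: 5.5
```

Request:
drive_tool:
  increments:
    - [[-1.4,-0.2,-2],[0,0,0],0]
    - [[-1,-0.1,-1.5],[0,0,0],0]
    - [[0,0,0],[0,0,0],0]

```text
clock: 7.63
eef_pos: [0.4981, -0.1709, 0.1648]
tool_rot: [0.998, 0.067, 0.006, 0.001]
ft_force: [5.8, 2.2, 10.5]
grip_width: 0.0002
grasp_force: 6.2
```

```bash
python3 - <<'E'
from workcell import *
import numpy as np
F=[];Q=[];E=[];G=[]
for i in range(6):
    camera("scene");o=get_obs();F.append(o["ft_force"]);E.append(o["eef_pos"]);G.append(o["grasp_force"]);Q.append(o["ft_torque"])
F=np.mean(F,0);E=np.mean(E,0);print(F,E,np.mean(G),np.mean(Q,0))
h=F[0]*.991+F[1]*.13;u=(.5643-E[0])/.991+.011;z=E[2]-.11
print("M",h*z+F[2]*u,"theta",np.arctan2(z,u),np.hypot(u,z))
E
```

```text
[ 5.43188645  1.85407351 11.44813251] [ 0.49807785 -0.17095189  0.16477524] 6.302550556138158 [ 0.44970148 -1.19643696  0.003131  ]
M 1.1989920107784364 theta 0.6132977213176808 0.09516740075832679
```

Request:
drive_tool:
  increments:
    - [[3,0.4,5],[0,0,0],0]
    - [[4,0.5,10],[0,0,0],0]
    - [[0,0,35],[0,0,0],0]
    - [[0,0,35],[0,0,0],0]
    - [[0,0,20],[0,0,0],0]
    - [[-6,30,0],[0,0,0],0]
    - [[-7,30,0],[0,0,0],0.4]
    - [[-7,30,0],[0,0,0],0.6]

```text
clock: 8.6
eef_pos: [0.4793, -0.0793, 0.2658]
tool_rot: [0.998, 0.065, -0.0, 0.0]
ft_force: [0.9, 0.3, 0.6]
grip_width: 0.0231
grasp_force: 0.0
```

Request:
drive_tool:
  increments:
    - [[-7,30,0],[0,0,0],0.6]
    - [[-7,30,0],[0,0,0],0.6]
    - [[-7,30,0],[0,0,0],0.6]
    - [[-7,32,0],[0,0,1],0.6]
    - [[0,0,0],[0,0,0],0.6]
    - [[0,0,0],[0,0,0],0.6]

```text
clock: 9.1
eef_pos: [0.4512, 0.0434, 0.2655]
tool_rot: [0.997, 0.077, -0.001, 0.0]
ft_force: [-0.3, 0.2, 0.5]
grip_width: 0.0511
grasp_force: 0.0
```

```bash
python3 - <<'E'
from workcell import *
import cv2,numpy as np
im=[]
for n,(r,c) in(("scene",(165,250)),("top",(170,260))):
    k=camera(n);im.append(cv2.resize(k["image"][r:r+140,c:c+135,::-1],None,fx=2.9,fy=2.9,interpolation=cv2.INTER_CUBIC))
cv2.imwrite("pics/b1.png",np.hstack(im))
o=get_obs();print(o["eef_pos"],o["ft_force"],o["grip_width"])
E
```

```text
[0.45190783 0.041815   0.26547316] [ 0.04615379  0.05805448 -0.02925019] 0.051205511778637726
```

View pics/b1.png

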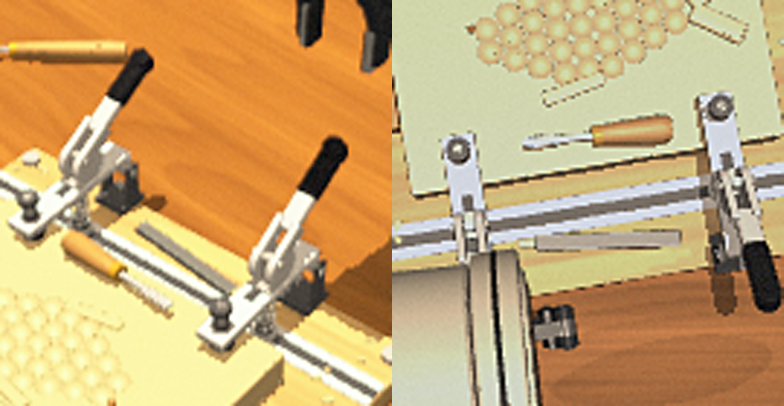

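Lever a now sits well down at crop (140,65) and the panel and gouge look unmoved. The open fingers are above lever b, whose grip is at (325,165). Descending to pinch.

Request:
drive_tool:
  increments:
    - [[2,0,-30],[0,0,0],0.6]
    - [[2,0,-30],[0,0,0],0.6]
    - [[0,0,-20],[0,0,0],0.6]
    - [[0,0,-15],[0,0,0],0.6]
    - [[0,0,-10],[0,0,0],0.6]
    - [[0,0,-10],[0,0,0],0.6]
    - [[0,0,-10],[0,0,0],0.6]
    - [[0,0,0],[0,0,0],0.6]

```text
clock: 9.87
eef_pos: [0.4547, 0.0406, 0.1385]
tool_rot: [0.997, 0.073, -0.002, 0.0]
ft_force: [-0.0, 0.2, -0.0]
grip_width: 0.0513
grasp_force: 0.0
```

Request:
drive_tool:
  increments:
    - [[0,0,0],[0,0,0],0.4]
    - [[0,0,0],[0,0,0],0.34]

```text
clock: 10.03
eef_pos: [0.4566, 0.0415, 0.141]
tool_rot: [0.997, 0.074, 0.0, 0.0]
ft_force: [0.2, 0.5, 0.6]
grip_width: 0.0295
grasp_force: 0.0
```

Request:
drive_tool:
  increments:
    - [[0,0,0],[0,0,0],0.3]

```text
clock: 10.12
eef_pos: [0.4568, 0.0418, 0.1413]
tool_rot: [0.997, 0.074, 0.001, 0.0]
ft_force: [-0.6, 1.1, 0.5]
grip_width: 0.0255
grasp_force: 0.0
```

Request:
drive_tool:
  increments:
    - [[0,0,0],[0,0,0],0.26]
    - [[0,0,0],[0,0,0],0.26]

```text
clock: 10.28
eef_pos: [0.4565, 0.0422, 0.1412]
tool_rot: [0.997, 0.075, 0.001, 0.0]
ft_force: [0.9, -0.4, -0.1]
grip_width: 0.0224
grasp_force: 0.0
```

Request:
drive_tool:
  increments:
    - [[0,0,0],[0,0,0],0.2]
    - [[0,0,0],[0,0,0],0.2]

```text
clock: 10.45
eef_pos: [0.4565, 0.0422, 0.1413]
tool_rot: [0.997, 0.075, 0.001, 0.0]
ft_force: [-0.4, -1.5, 4.1]
grip_width: 0.0199
grasp_force: 58.7
```

Request:
drive_tool:
  increments:
    - [[2.7,0.4,3.7],[0,0,0],0.2]
    - [[2.7,0.4,3.6],[0,0,0],0.2]
    - [[0,0,0],[0,0,0],0.2]

```text
clock: 10.7
eef_pos: [0.4597, 0.0427, 0.1462]
tool_rot: [0.997, 0.075, -0.003, 0.0]
ft_force: [-0.5, -2.0, -10.4]
grip_width: 0.0201
grasp_force: 60.1
```

Request:
drive_tool:
  increments:
    - [[3,0.5,3.4],[0,0,0],0.2]
    - [[3,0.5,3.4],[0,0,0],0.2]
    - [[0,0,0],[0,0,0],0.2]

```text
clock: 10.95
eef_pos: [0.4658, 0.0437, 0.1536]
tool_rot: [0.997, 0.075, -0.003, 0.0]
ft_force: [-3.7, -4.2, -13.5]
grip_width: 0.02
grasp_force: 59.7
```

Request:
drive_tool:
  increments:
    - [[3.4,0.5,3],[0,0,0],0.2]
    - [[3.4,0.5,3],[0,0,0],0.2]
    - [[0,0,0],[0,0,0],0.2]

```text
clock: 11.2
eef_pos: [0.4721, 0.0446, 0.1597]
tool_rot: [0.997, 0.075, -0.003, 0.0]
ft_force: [-5.0, -4.5, -11.1]
grip_width: 0.0203
grasp_force: 59.7
```

Request:
drive_tool:
  increments:
    - [[3.6,0.5,2.7],[0,0,0],0.2]
    - [[3.6,0.5,2.7],[0,0,0],0.2]
    - [[0,0,0],[0,0,0],0.2]

```text
clock: 11.45
eef_pos: [0.4787, 0.0456, 0.165]
tool_rot: [0.997, 0.075, -0.004, 0.0]
ft_force: [-5.7, -4.0, -11.6]
grip_width: 0.0203
grasp_force: 59.5
```

Request:
drive_tool:
  increments:
    - [[3.9,0.6,2.4],[0,0,0],0.2]
    - [[3.9,0.6,2.4],[0,0,0],0.2]
    - [[0,0,0],[0,0,0],0.2]

```text
clock: 11.7
eef_pos: [0.486, 0.0467, 0.1696]
tool_rot: [0.997, 0.075, -0.004, 0.0]
ft_force: [-7.8, -3.7, -10.5]
grip_width: 0.02
grasp_force: 59.3
```

Request:
drive_tool:
  increments:
    - [[4.1,0.6,1.9],[0,0,0],0.2]
    - [[4.1,0.6,1.9],[0,0,0],0.2]
    - [[0,0,0],[0,0,0],0.2]

```text
clock: 11.95
eef_pos: [0.4938, 0.0479, 0.1736]
tool_rot: [0.997, 0.075, -0.004, 0.0]
ft_force: [-9.7, -3.9, -9.4]
grip_width: 0.0196
grasp_force: 59.1
```

Request:
drive_tool:
  increments:
    - [[3,0.5,1.2],[0,0,0],0.2]
    - [[2,0.3,0.8],[0,0,0],0.2]
    - [[0,0,0],[0,0,0],0.2]

```text
clock: 12.2
eef_pos: [0.4979, 0.0486, 0.1754]
tool_rot: [0.997, 0.075, -0.005, 0.0]
ft_force: [-10.6, -4.0, -7.8]
grip_width: 0.0197
grasp_force: 59.1
```

Request:
drive_tool:
  increments:
    - [[3,0.5,1],[0,0,0],0.2]
    - [[2,0.3,0.6],[0,0,0],0.2]
    - [[0,0,0],[0,0,0],0.2]

```text
clock: 12.45
eef_pos: [0.5032, 0.0493, 0.1773]
tool_rot: [0.997, 0.075, -0.005, 0.0]
ft_force: [-11.3, -3.5, -9.0]
grip_width: 0.0204
grasp_force: 59.0
```

Request:
drive_tool:
  increments:
    - [[0,0,0],[0,0,0],0.6]
    - [[0,0,0],[0,0,0],0.6]
    - [[0,0,0],[0,0,0],0.6]
    - [[0,0,20],[0,0,0],0.6]
    - [[0,0,30],[0,0,0],0.6]
    - [[0,0,35],[0,0,0],0.6]
    - [[0,0,30],[0,0,0],0.6]
    - [[0,0,0],[0,0,0],0.6]

```text
clock: 13.12
eef_pos: [0.5121, 0.051, 0.3024]
tool_rot: [0.997, 0.075, 0.009, -0.001]
ft_force: [0.8, -0.0, 1.6]
grip_width: 0.0513
grasp_force: 0.0
```

Request:
drive_tool:
  increments:
    - [[-30,25,0],[0,0,0],0.6]
    - [[-30,25,0],[0,0,0],0.6]
    - [[-30,25,0],[0,0,0],0.6]
    - [[-30,25,0],[0,0,0],0.6]
    - [[-30,25,0],[0,0,0],0.6]
    - [[0,25,0],[0,0,0],0.6]
    - [[0,0,0],[0,0,0],0.6]
    - [[0,0,0],[0,0,0],0.6]

```text
clock: 13.78
eef_pos: [0.3767, 0.1174, 0.2945]
tool_rot: [0.992, 0.125, -0.002, -0.034]
ft_force: [0.3, -0.0, 0.9]
grip_width: 0.051
grasp_force: 0.0
```

```bash
cat >look.py <<'E'
import sys
from workcell import *
import cv2,numpy as np,pickle
im=[]
for n,(r,c) in(("scene",(165,240)),("top",(170,260))):
    k=camera(n);im.append(cv2.resize(k["image"][r:r+150,c:c+135,::-1],None,fx=2.9,fy=2.9,interpolation=cv2.INTER_CUBIC))
    a=pickle.load(open(f"pics/{n}0.pkl","rb"))
    for q in("panel","palm_gouge","pencil"):
        f=lambda s:[np.argwhere(t["region"]).mean(0)[::-1].round(1) for t in s[:1]]
        print(n,q,f(silhouettes(q,k)))
cv2.imwrite(sys.argv[1],np.hstack(im))
o=get_obs();print(o["eef_pos"],o["ft_force"],o["grip_width"])
E
python3 look.py pics/e1.png
```

```text
scene panel [array([273.7, 286.5])]
scene palm_gouge [array([284.3, 254.4])]
scene pencil [array([313.6, 253.2])]
top panel [array([323.9, 187.7])]
top palm_gouge [array([333.6, 215.9])]
top pencil [array([333.7, 252.5])]
[0.37551303 0.11664366 0.29309807] [ 0.0906452  -0.11146944 -0.13566783] 0.05126941574364405
```

View pics/e1.png

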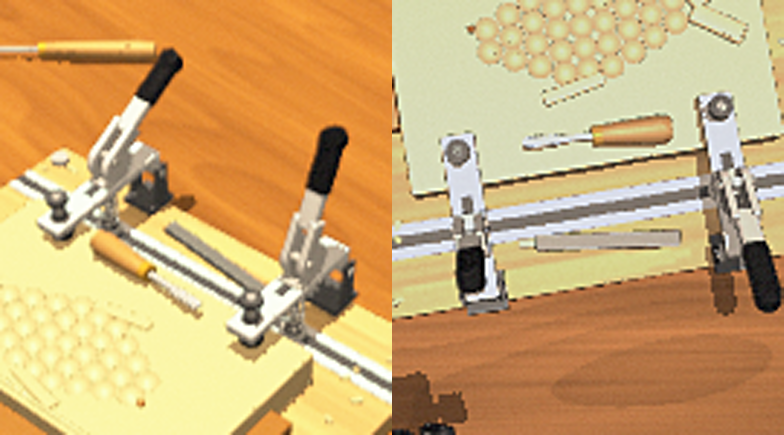

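Lever b now stands nearly upright (crop 335,135) with its pad lifted, and lever a stays down. The panel, gouge and pencil have not moved. I'll check both lever angles numerically.

```bash
python3 - <<'E'
from h import *
v0=pickle.load(open("fit.pkl","rb"))
s=lambda x,y:np.array([240+x/2.9,165+y/2.9]);t=lambda x,y:np.array([260+(x-391.5)/2.9,170+y/2.9])
G={"a":[("scene","g60a",s(143,98)),("scene","g106a",s(174,60)),("top","g60a",t(748,245)),("top","g106a",t(765,300))],
"b":[("scene","g60b",s(318,190)),("scene","g106b",s(334,137)),("top","g60b",t(470,287)),("top","g106b",t(469,254))]}
for k,i in(("a",7),("b",8)):
    def c(q,n):
        v=v0.copy();v[i]=q;P=pts(v);e={m:proj(C[m[0]],P[m[1]]) for m in [(a,b) for a,b,_ in G[k] if a==n]}
        return sum(np.hypot(*((e[n,"g106"+k]-e[n,"g60"+k])-(G[k][o+1][2]-G[k][o][2]))) for o in [0 if n=="scene" else 2])
    for n in("scene","top"):
        qs=np.arange(0,1.3,.02);cs=[c(q,n) for q in qs];print(k,n,qs[np.argmin(cs)],min(cs))
E
```

```text
a scene 0.84 0.4555127216784865
a top 0.86 1.693668496165677
b scene 0.14 0.29048260109421487
b top 0.0 16.680097951859338
```

```bash
python3 -c "
from workcell import *
print(job_done())"
```

```text
the job is handed in; nothing more can be done
None
```

The job is handed in at about 14 s of the 64 s allowed: lever a nips the panel at roughly 42–58 N pad force (felt at the lever, not read at the pad), lever b is up at about 0.05–0.14 rad with its pad clear, both levers are let go, and the panel, gouge and pencil show no movement in the pictures.

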